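# Stand the missing kiln prop on the shelf

## Robot

A 7-joint arm with a two-finger parallel gripper is mounted at the origin on the work surface. World frame = base frame: x ahead of the robot, y to its left, z up, the work surface at z = 0. Lengths are in mm, angles in rad, forces in N, time in s.
With the tool pointing down it reaches from about 425 to 875 mm from the base axis. Payload 8.4 kg.
Tool frame: the origin (TCP) lies midway between the tips of the shut fingers; the grasp point (between the pads) lies 19 mm behind it; z points along the fingers, y is the direction in which the jaws open and shut (so a half turn about z gives the same grasp; the last joint's range is limited). The gripper opens to 87 mm and grips with 3 to 60 N. Pads are 19 mm wide; open, the fingers measure 117 mm over their backs; the gripper's body (75 mm by 190 mm) begins 51 mm behind the grasp point.
Start: joints at [-1.286, 0.333, 0.04, 1.465, -0.013, 1.343, -0.059], TCP at [243.389, 602.682, 222.546] pointing down, gripper open.
Joint ranges: [-2.58, 2.58], [-0.38, 2.09], [-1.3, 1.39], [0.25, 2.4], [-1.5, 4.64], [0.08, 2.09], [-2.65, 2.65]. Speed limits (rad/s): [2.22, 2.22, 2.79, 2.79, 3.14, 3.14, 3.14].

## Interface

Orientations are given as a unit quaternion [w, x, y, z].
In Python, from plant import get_state, camera, close_job gives the robot as it stands. The module is installed in compiled form; this text tells all that it offers.
- The arm moves only by the shell command python3 -m pendant 'ROWS' [FORCE]. ROWS is JSON, a list of rows, each a list of 7 numbers: the closure, from -1 (fully open) to 1 (shut), so that 0 is half open, then the shift along the tool's x, y, z normalised to -1 to 1, where 1 is 0.05 m, then the turn, a rotation vector about the tool's x, y, z normalised to -1 to 1, where 1 is pi/2 rad. In form: [[gripper, dx, dy, dz, wx, wy, wz], ...]. A call has 1 to 20 rows; each row shifts and turns the commanded pose from where the row before left it, along the tool's axes as they then stand; what a row does not reach is not made up. A row lasts 1/8 s, in which the tool goes at most 62.5 mm and 10.7 degrees, less where a joint would pass 70% of its speed; a pose out of reach is approached as far as the arm can. A call with a number of a shift or a turn outside -1 to 1 is refused whole. A call with a gripper value outside its range is refused whole. The fingers move at their own pace and stop on an object; FORCE is the grip in N (left out, the last holds). Time passes only in rows, so rows that do not move let the fingers close. It gives the time, the measured TCP pose, the force and the opening at its end, in the units of the state.
- get_state(): the state, without advancing time (a new reading comes with each control period).
- camera(name): name is "scene" or "top" or "wrist"; returns a dict with "color" (420x560x3 uint8, red, green, blue), "depth" (420x560 float32, mm along the optical axis (not along the pixel's ray), 0 where there is no reading), "fx", "fy", "cx", "cy" (pixels), "R" (3x3) and "t" (3): a world point X has camera coordinates R X + t. Camera axes: x right, y down, z forward; pixel columns grow to the right and rows downward; lengths in mm; the calibration is good to about 2 mm. A picture is of the moment at which its call begins.
- close_job(): hands the job in, once; it reports no verdict.
The state is a dict: "time_s": time; "q": joint angles; "dq": joint speeds; "joint_efforts": joint torques, N m; "tool_pos": TCP position; "orientation": TCP orientation; "ft_force": force on the tool from outside, world axes, zero at the start; "wrist_torque": the same for the moment, N m; "finger_gap": opening from 0.0 (shut) to 1.0 (fully open).
Only numpy, scipy, OpenCV 4.12 (cv2) and the standard library are available. Lean on these libraries where they do the work, as an engineer would, in place of code of your own. Each camera call takes 0.05 s, during which the arm holds its last target. There are 200 camera calls.

## Task

One of the three props that carry the next kiln shelf is missing: its bare patch of pale kiln wash, with no prop on it, is at a front corner of the dark shelf. Lift the lying prop that is as long as the standing ones level and clear of the bench (the two round bosses at its head are there to hold it by), let its foot swing down in your fingers by easing your grip and taking it up again, and lower it, still in the hand, onto the bare patch so that it stands upright on its foot, centred and square, its ledge facing the far edge of the shelf like that of the other front prop; then let go. Leave the short prop and the pottery where they are.

Things in the scene. Friction and masses are not known exactly. Their poses are not given: they have to be found in the camera images.
- long_prop: The 130 mm prop of cast refractory, lying on its back: ledge up, head roughly to the robot, origin 23 mm above the bench. Origin: on its long axis, midway between its two bosses, 24 mm from the head end, 106 mm from the foot face. +x to the head, y along the bosses' axis, +z to the ledge's side. 0.29 to 0.43 kg; centre of mass about 40 mm from the bosses' axis towards the foot.
- long_prop_boss (a point): Centre of the flat end of one boss, 23 mm from the origin along +y (the other: along -y). Round, 16 mm across, 46 mm over both ends, 6 mm proud of the head. Gripped there firmly (30 N or more) the prop stays level; eased below some 12 to 22 N, by its mass and friction, it starts to turn about them, and sinks to plumb at 3 to 6 N without falling. Fast carrying can swing it again.
- long_prop_head (a point): Centre of the long prop's head end, 24 mm from the origin along +x. The head block is 44 mm long, 46 mm deep (z), 34 mm wide (y); below it a square shaft, 34 x 34 mm.
- long_prop_foot (a point): Centre of the long prop's flat foot face, 106 mm from its origin along -x; axes as the prop's. The foot block is 46 x 46 mm, 16 mm thick. Lowered onto a flat surface while leaning up to 0.15 rad, it touches with the foot's lower edge first and, when let go, rocks flat about that edge.
- long_prop_ledge (a point): Middle of the outer face of the long prop's ledge: 39 mm from the origin towards the foot, 43 mm out along +z; axes as the prop's. The ledge is a block 14 mm thick (x), 30 mm wide (y), sticking 26 mm out of the shaft.
- short_prop: The short prop, 95 mm long, not wanted: same cross-sections, bosses, ledge and material as the long one, lying the same way on the bench. Origin midway between its bosses, 24 mm from its head end, 71 mm from its foot face, 23 mm above the bench; +x to the head, +z to the ledge's side.
- kiln_shelf: Dark flat kiln shelf fixed on the bench, 250 mm (x) x 310 mm (y), 20 mm thick. Origin: centre of its underside, at bench height; x points to its far edge (away from the robot), y to the left along its front edge, z up. It carries a fixed prop of 130 mm at the middle of its far half (80 mm along x), ledge facing the robot side.
- standing_prop: Prop like the long one, fixed upright at one front corner of the shelf: 80 mm towards the robot and 110 mm to one side of the shelf's centre. Origin: centre of its foot, on the shelf's top face (20 mm above the bench); z up, x parallel to the shelf's x; its ledge faces +x, the shelf's far edge.
- patch: The bare patch of pale kiln wash, 64 x 64 mm and paper thin, at the other front corner of the shelf (80 mm towards the robot and 110 mm to the other side of its centre). Origin: its centre on the shelf's top face, 20 mm above the bench; axes parallel to the shelf's.
- pot: Ochre closed pot, 68 mm wide and 78 mm high, standing loose near the middle of the shelf; origin at its underside.
- dish: Small terracotta dish, 64 mm wide and 28 mm high, loose on the shelf's far part; origin at its underside.
- cup: Small terracotta cup, 54 mm wide and 45 mm high, loose on the bench on the robot's side of the lying props; origin at its underside.
- bowl: Terracotta bowl, 110 mm wide and 45 mm high, loose on the bench at the right, nearer the robot than the shelf; origin at its underside.
Not all that is in view belongs to the job. Leave any brown or purple look-alike of the long_prop alone.

How it is judged:
By the outcome, as a careful person would: the job done as asked, in the order asked, and still so for the second after the job is handed in, with the robot touching nothing.
It also fails if it takes over 64 s, if anything falls off the work surface, if the arm or the gripper's body presses on something with over 40 N, if the wrist force passes 120 N, or if a joint passes its speed limit or range.

## Working session

There is one attempt and no reset: what is moved stays moved. The work goes in short steps, Python scripts to look and compute and a shell command to move; the robot and the scene stay as the last step left them, time stands still between calls to the robot, and variables do not carry over. Pictures are saved under pics/ and viewed, about 8 in all and at most 12, crops included, and the job is handed in when it is done.

```bash
mkdir -p pics; python3 - <<'E'
from plant import get_state,camera
import cv2,pickle
s=get_state();print(s)
for n in("top","scene"):
    c=camera(n);pickle.dump(c,open(f'{n}0.pkl','wb'))
    cv2.imwrite(f'pics/{n}0.png',c["color"][:,:,::-1]);print(n,c['R'],c['t'],c['fx'],c['cx'],c['cy'])
E
```

```text
{'time_s': 0.0, 'q': array([-1.28619112,  0.33391243,  0.03988542,  1.46626809, -0.01339397,
        1.34326645, -0.05851754]), 'dq': array([-0.00017102, -0.00141655,  0.00031307, -0.00063183, -0.00209171,
       -0.00088776, -0.00109964]), 'joint_efforts': array([-5.85719863e-04, -6.56356359e+01,  1.33444358e+00, -4.03819084e+01,
       -5.99082070e-02,  4.46278579e-02,  1.34943853e-04]), 'tool_pos': array([243.25811812, 602.2727431 , 221.65999066]), 'orientation': array([-9.31812529e-05,  1.90748623e-01,  9.81638595e-01, -7.88673798e-04]), 'ft_force': array([-0.37554707,  0.76787038, -0.21277486]), 'wrist_torque': array([ 0.01028091, -0.03190023, -0.04701952]), 'finger_gap': 0.999751736362311}
top [[ 0.01673679 -0.99981043 -0.00994917]
 [-0.98744989 -0.01496535 -0.15722197]
 [ 0.15704327  0.01245569 -0.98751317]] [-56.39044684 495.6074495  965.83531756] 391.0989330670352 279.81246321993484 213.49674251623634
scene [[ 0.49259066  0.87009649 -0.01692746]
 [ 0.67806478 -0.39592247 -0.61925241]
 [-0.54551132  0.29356004 -0.7850095 ]] [-192.8147344  -305.87512697 1513.36202285] 426.07170195073036 277.06859877069354 221.4699589238912
```

View pics/top0.png

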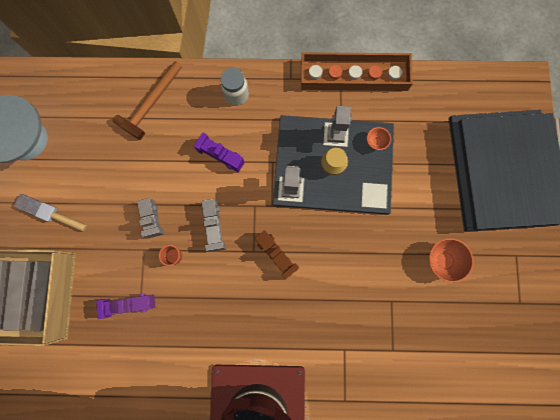

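View pics/scene0.png

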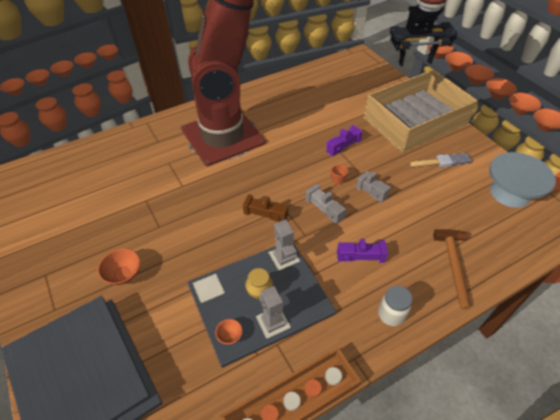

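The top view shows the lying short prop at about (150,217), the long one at (212,225), the bare patch at (374,195), the standing front prop at (291,183) and the cup at (170,256). Next I'll zoom in and measure from the depth.

```bash
cat > h.py <<'E'
import numpy as np,cv2,pickle
def world(c,u=None,v=None):
    d=c['depth'].astype(float)
    V,U=np.mgrid[:d.shape[0],:d.shape[1]]
    P=np.stack([(U-c['cx'])/c['fx']*d,(V-c['cy'])/c['fy']*d,d],-1)
    return (P-c['t'])@c['R']
def proj(c,X):
    p=np.asarray(X)@c['R'].T+c['t'];return np.stack([p[...,0]/p[...,2]*c['fx']+c['cx'],p[...,1]/p[...,2]*c['fy']+c['cy']],-1)
def ray(c,u,v,z):
    d=c['R'].T@np.array([(u-c['cx'])/c['fx'],(v-c['cy'])/c['fy'],1]);o=-c['R'].T@c['t']
    return o+d*(z-o[2])/d[2]
E
python3 - <<'E'
from h import *
c=pickle.load(open('top0.pkl','rb'));W=world(c);I=c['color']
a=cv2.resize(I[190:260,130:230],None,fx=4,fy=4,interpolation=2)
b=cv2.resize(I[105:220,265:400],None,fx=3,fy=3,interpolation=2)
o=np.zeros((345,805,3),np.uint8);o[:280,:400]=a;o[:345,400:805]=b
cv2.imwrite('pics/z.png',o[:,:800,::-1])
np.set_printoptions(precision=1,suppress=True)
for n,(u,v) in dict(pot=(336,161),pat=(374,195),stand=(291,171),far=(342,112),shelf=(310,190),bench=(240,220),bowl=(450,260),cup=(170,256),dish=(378,139)).items(): print(n,W[v,u])
# long prop
def prop(u0,u1,v0,v1):
    Q=W[v0:v1,u0:u1];m=(Q[...,2]>12)&(Q[...,2]<120)
    m=m.astype(np.uint8);k,l,st,_=cv2.connectedComponentsWithStats(m);i=1+st[1:,4].argmax()
    X=Q[l==i];r=cv2.minAreaRect(X[:,:2].astype(np.float32));print(len(X),r,cv2.boxPoints(r),X[:,2].min(),X[:,2].max())
    s=X[X[:,2]>48];print('ledge',len(s),s.mean(0),s.max(0)-s.min(0))
prop(195,232,192,258);prop(132,166,192,243)
# shelf rectangle, patch
m=((W[...,2]>12)&(W[...,2]<30));m[:, :265]=0;m[:,400:]=0;m[:105]=0;m[220:]=0
X=W[m];r=cv2.minAreaRect(X[:,:2].astype(np.float32));print('shelf',r,cv2.boxPoints(r),np.median(X[:,2]))
p=(I.min(-1)>150);p[:,:350]=0;p[:,400:]=0;p[:170]=0;p[:][220:]=0
X=W[p];r=cv2.minAreaRect(X[:,:2].astype(np.float32));print('patch',p.sum(),r,cv2.boxPoints(r),np.median(X[:,2]),X.mean(0))
E
```

```text
pot [ 619.5 -185.2  100.3]
pat [ 552.2 -294.9   21.5]
stand [579.5 -74.2 148.4]
far [ 724.2 -193.2  152.3]
shelf [ 563.1 -126.8   21.9]
bench [483.2  57.6   1.9]
bowl [ 386.2 -491.4    6.2]
cup [384.7 236.9   7.4]
dish [ 704.3 -307.7   26.2]
821 ((465.5538330078125, 126.834716796875), (129.64376831054688, 46.07902145385742), 10.269935607910156) [[397.7 137.9]
 [405.9  92.6]
 [533.4 115.7]
 [525.2 161.1]] 12.033666022886374 71.59357920606293
ledge 164 [471.3 126.7  56.8] [130.6  55.8  23.6]
693 ((481.78863525390625, 292.3927307128906), (94.93073272705078, 47.158851623535156), 16.289337158203125) [[429.6 301.7]
 [442.8 256.4]
 [534.  283.1]
 [520.7 328.3]] 12.067502940497516 69.8768801208489
ledge 172 [476.1 289.2  56.9] [98.  55.7 21.9]
shelf ((638.5596313476562, -189.8213348388672), (310.39739990234375, 251.33485412597656), 86.35454559326172) [[ 503.3 -336.7]
 [ 754.1 -352.7]
 [ 773.8  -42.9]
 [ 523.   -26.9]] 21.122952336322243
patch 574 ((447.56610107421875, -206.921630859375), (83.85137939453125, 354.3974914550781), 50.04706954956055) [[ 284.8 -125.3]
 [ 556.5 -352.9]
 [ 610.3 -288.6]
 [ 338.7  -61. ]] 21.946944838367003 [ 551.  -294.2   25.4]
```

View pics/z.png

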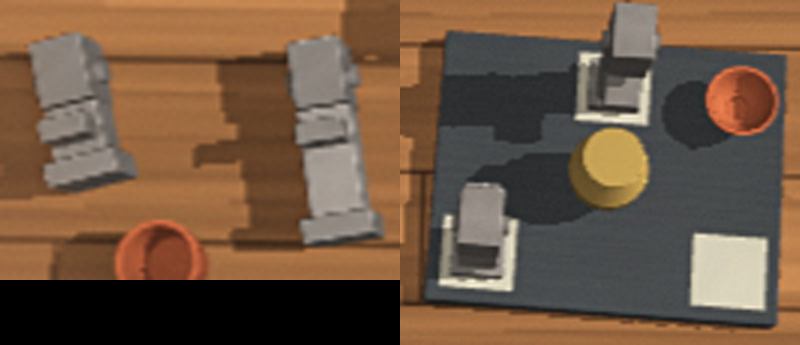

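The crops show the long prop from about x = 400 to 533, with a thin flange at the robot end. That contradicts "head to the robot", so I'll check it from closer. I'm moving over it now to look with the wrist camera.

```bash
python3 -m pendant '[[-1,0,0,-0.8,0,0,0],[-1,-0.85,-0.8,0,0,0,0],[-1,-0.85,-0.8,0,0,0,0],[-1,-0.85,-0.8,0,0,0,0],[-1,-0.85,-0.8,0,0,0,0],[-1,-0.85,-0.8,0,0,0,0],[-1,-0.85,-0.8,0,0,0,0],[-1,-0.85,-0.8,0,0,0,0],[-1,-0.85,-0.8,0,0,0,0],[-1,-0.85,-0.8,0,0,0,0],[-1,0,0,0,0,0,-0.11],[-1,0,0,0,0,0,-0.11],[-1,0,0,0,0,0,-0.11],[-1,0,0,0,0,0,0],[-1,0,0,0,0,0,0]]' 40
python3 - <<'E'
from plant import get_state,camera
import cv2,pickle
s=get_state();print(s['tool_pos'],s['orientation'],s['q'],s['ft_force'])
c=camera("wrist");pickle.dump(c,open('wr1.pkl','wb'));cv2.imwrite('pics/w1.png',c["color"][:,:,::-1])
print(c['R'],c['t'])
E
```

```text
time_s: 1.98
tool_pos: [463.2, 125.6, 262.4]
orientation: [-0.0, -0.065, 0.998, -0.0]
ft_force: [0.7, 0.2, -0.1]
finger_gap: 0.998
[463.15877219 125.63531742 262.44341717] [-1.16746796e-04 -6.52983232e-02  9.97865778e-01 -6.75848381e-05] [-0.82675141 -0.05946039  0.45349259  1.82125363  0.02660854  1.37413285
  1.32232361] [ 0.73615316  0.22059905 -0.1218369 ]
[[-1.31450609e-01  9.91322239e-01 -9.77456269e-04]
 [ 9.52139257e-01  1.26529249e-01  2.78246627e-01]
 [ 2.75955746e-01  3.56450139e-02 -9.60509167e-01]] [ -63.64770203 -501.86377456  296.15497724]
```

View pics/w1.png

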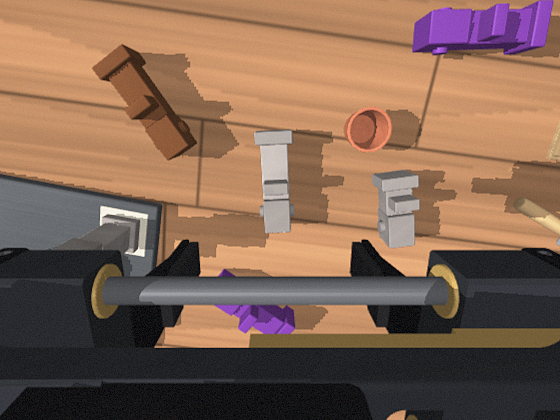

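The wrist view confirms it. Image up is towards the robot, and the foot flange at (273,137) is on that side. The head with its bosses at (277,212) is away from the robot, so after the swing the ledge will face the robot and the prop needs about a half turn. Now the precise measurement.

```bash
python3 - <<'E'
from h import *
np.set_printoptions(precision=1,suppress=True)
for f,box in(('wr1.pkl',(245,310,120,240)),('top0.pkl',(195,232,192,258))):
    c=pickle.load(open(f,'rb'));W=world(c);u0,u1,v0,v1=box
    Q=W[v0:v1,u0:u1].reshape(-1,3)
    X=Q[(Q[:,2]>10)&(Q[:,2]<100)]
    r=cv2.minAreaRect(X[:,:2].astype(np.float32));print(f,len(X),r[0],r[1],r[2],cv2.boxPoints(r).round(1).tolist())
    a=np.deg2rad(r[2]);h=np.array([np.cos(a),np.sin(a)]) if r[1][0]>r[1][1] else np.array([-np.sin(a),np.cos(a)])
    if h[0]<0:h=-h
    n=np.array([-h[1],h[0]]);s=(X[:,:2]-r[0])@h;t=(X[:,:2]-r[0])@n
    for k in range(-66,67,6):
        m=(s>=k)&(s<k+6)
        if m.sum()>3: print(k,m.sum(),'z %.0f'%np.percentile(X[m,2],80),'t',np.percentile(t[m],[3,97]))
    print('angle',np.rad2deg(np.arctan2(h[1],h[0])),'boss',np.array(r[0])+h*(65-24),s.min(),s.max())
    b=W.reshape(-1,3);print('bench z',np.median(b[(abs(b[:,2])<8)][:,2]))
# patch with top cam
c=pickle.load(open('top0.pkl','rb'));W=world(c);I=c['color'].astype(int)
p=(I.min(-1)>140);p[:,:355]=0;p[:,392:]=0;p[:178]=0;p[212:]=0
p&=(W[...,2]<30)
X=W[p];r=cv2.minAreaRect(X[:,:2].astype(np.float32));print('patch',p.sum(),r,X.mean(0))
E
```

```text
wr1.pkl 2970 (465.7984313964844, 126.52135467529297) (129.8040771484375, 45.88857650756836) 10.465100288391113 [[397.79998779296875, 137.3000030517578], [406.1000061035156, 92.19999694824219], [533.7999877929688, 115.69999694824219], [525.5, 160.89999389648438]]
-66 189 z 46 t [-21.1  20.9]
-60 193 z 46 t [-21.6  20.7]
-54 170 z 46 t [-20.6  20.5]
-48 137 z 40 t [-16.3  15.7]
-42 137 z 40 t [-15.7  16.4]
-36 133 z 40 t [-15.8  16.2]
-30 129 z 40 t [-15.5  15.1]
-24 127 z 40 t [-16.7  15.8]
-18 129 z 40 t [-16.   15.5]
-12 122 z 40 t [-16.1  15.5]
-6 238 z 66 t [-14.9  15.2]
0 129 z 66 t [-16.9  16.1]
6 62 z 66 t [-15.  16.]
12 61 z 40 t [-16.5  15.8]
18 150 z 45 t [-16.7  15.4]
24 120 z 46 t [-16.9  15.6]
30 142 z 46 t [-20.8  20.9]
36 151 z 46 t [-21.7  21.2]
42 142 z 46 t [-21.6  20.3]
48 115 z 46 t [-17.2  14.8]
54 112 z 46 t [-16.2  14.7]
60 82 z 46 t [-15.9  15. ]
angle 10.465100288391115 boss [506.1 134. ] -64.90201176139486 64.90207778385437
bench z -0.4000720096694056
top0.pkl 828 (465.5386962890625, 126.86119079589844) (129.65493774414062, 46.077613830566406) 10.230359077453
[... 286 characters left out ...]
6 34 z 42 t [-16.9  14.1]
-30 34 z 43 t [-16.9  16.3]
-24 33 z 42 t [-17.   15.6]
-18 36 z 42 t [-17.1  14.9]
-12 37 z 43 t [-16.9  14.1]
-6 56 z 67 t [-16.8  13.6]
0 35 z 68 t [-17.1  12.3]
6 24 z 68 t [-16.9  12.1]
12 25 z 43 t [-16.9  16. ]
18 42 z 46 t [-16.8  15.7]
24 36 z 48 t [-17.   15.7]
30 40 z 48 t [-21.   20.6]
36 43 z 49 t [-22.6  20.3]
42 40 z 48 t [-22.5  21.6]
48 31 z 48 t [-16.9  16.8]
54 36 z 48 t [-17.   14.3]
60 29 z 48 t [-17.1  14.8]
angle 10.230359077453613 boss [505.9 134.1] -64.82749597730793 64.82742858074775
bench z 1.013815216927708
patch 582 ((552.1993408203125, -294.9051818847656), (64.47714233398438, 64.70669555664062), 88.70684814453125) [ 551.7 -294.9   21.9]
```

The two views agree: bosses' midpoint at (506,134), boss axis z about 23 (head top face at 46), long axis at 10.4°, head pointing away from the robot. Approaching now.

```bash
python3 -m pendant '[[-1,0,0,0,0,0,-0.033],[-1,-0.872,0.01,0,0,0,0],[-1,0,0,1,0,0,0],[-1,0,0,1,0,0,0],[-1,0,0,1,0,0,0],[-1,0,0,0.8,0,0,0],[-1,0,0,0.5,0,0,0],[-1,0,0,0,0,0,0],[-1,0,0,0,0,0,0],[-1,0,0,0,0,0,0]]' 45
```

```text
time_s: 3.28
tool_pos: [506.9, 134.6, 48.9]
orientation: [0.001, -0.093, 0.996, 0.0]
ft_force: [0.4, 1.1, 0.2]
finger_gap: 0.999
```

```bash
python3 -m pendant '[[-1,0.015,0,0.5,0,0,0],[-1,0,0,0.25,0,0,0],[-1,0,0,0.12,0,0,0],[-1,0,0,0,0,0,0],[-1,0,0,0,0,0,0]]' 45; python3 -m pendant '[[1,0,0,0,0,0,0],[1,0,0,0,0,0,0],[1,0,0,0,0,0,0],[1,0,0,0,0,0,0],[1,0,0,0,0,0,0],[1,0,0,0,0,0,0],[1,0,0,0,0,0,0],[1,0,0,0,0,0,0]]' 45
```

```text
time_s: 3.9
tool_pos: [505.8, 134.2, 4.6]
orientation: [0.0, -0.093, 0.996, 0.0]
ft_force: [0.1, 0.4, 0.0]
finger_gap: 1.001
time_s: 4.9
tool_pos: [505.3, 134.1, 4.1]
orientation: [-0.0, -0.093, 0.996, -0.0]
ft_force: [0.0, -0.4, 0.7]
finger_gap: 0.521
```

Gripped at about 46 mm. Lifting gently.

```bash
python3 -m pendant '[[1,0,0,-0.1,0,0,0],[1,0,0,-0.2,0,0,0],[1,0,0,-0.3,0,0,0],[1,0,0,-0.4,0,0,0],[1,0,0,-0.4,0,0,0],[1,0,0,-0.4,0,0,0],[1,0,0,-0.4,0,0,0],[1,0,0,-0.4,0,0,0],[1,0,0,-0.4,0,0,0],[1,0,0,-0.4,0,0,0],[1,0,0,-0.3,0,0,0],[1,0,0,-0.2,0,0,0],[1,0,0,-0.1,0,0,0],[1,0,0,0,0,0,0],[1,0,0,0,0,0,0]]' 45
cat > look.py <<'E'
from h import *
from plant import get_state,camera
np.set_printoptions(precision=1,suppress=True)
import sys
s=get_state();print(s['tool_pos'],s['orientation'].round(4),s['ft_force'],s['wrist_torque'].round(2),s['q'].round(2))
c=camera(sys.argv[1]);pickle.dump(c,open('pics/'+sys.argv[2]+'.pkl','wb'));cv2.imwrite('pics/'+sys.argv[2]+'.png',c['color'][:,:,::-1])
E
python3 look.py scene s1
```

```text
time_s: 6.78
tool_pos: [504.9, 134.0, 203.5]
orientation: [-0.001, -0.093, 0.996, -0.0]
ft_force: [0.1, 0.1, -3.5]
finger_gap: 0.518
[504.9 134.  203.5] [-0.  -0.1  1.  -0. ] [ 0.1  0.1 -3.5] [ 0.1 -0.1 -0. ] [-0.8  0.1  0.5  1.8 -0.   1.2  1.4]
```

View pics/s1.png

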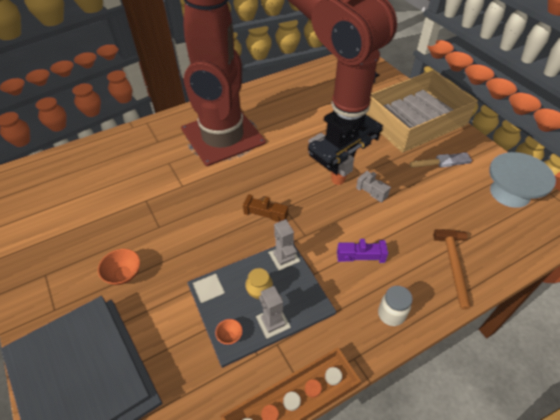

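The prop is held (3.5 N, about 0.36 kg) and clear of the bench. Easing the grip in steps and watching the wrist torque and the wrist depth.

```bash
cat > lean.py <<'E'
# angle of the prop in the tool x-z plane: points of the wrist depth in tool axes
from h import *
from plant import get_state,camera
from scipy.spatial.transform import Rotation as Ro
import sys
np.set_printoptions(precision=1,suppress=True)
s=get_state();w,x,y,z=s['orientation'];T=Ro.from_quat([x,y,z,w]).as_matrix()
g=s['tool_pos']-19*T[:,2]
print(s['tool_pos'],'ft',s['ft_force'],'tq',s['wrist_torque'].round(3),'q',s['q'].round(2))
c=camera('wrist');cv2.imwrite('pics/'+sys.argv[1]+'.png',c['color'][:,:,::-1])
X=(world(c).reshape(-1,3)[(c['depth']>0).ravel()]-g)@T
m=(abs(X[:,1])<14)&(np.hypot(X[:,0],X[:,2])<125)&(X[:,2]>-40)
X=X[m];np.save('pics/'+sys.argv[1]+'.npy',X)
wz=(X@T.T+g)[:,2];X=X[wz>(30 if len(sys.argv)<3 else float(sys.argv[2]))]
H,xe,ze=np.histogram2d(X[:,2],X[:,0],bins=[np.arange(-40,131,10),np.arange(-60,131,10)])
print('rows: tool z -40.., cols: tool x -60..');print('\n'.join(' '.join('%3d'%k for k in r) for r in H))
E
python3 lean.py l0
python3 -m pendant '[[1,0,0,0,0,0,0],[1,0,0,0,0,0,0]]' 12; python3 -m pendant '[[1,0,0,0,0,0,0],[1,0,0,0,0,0,0],[1,0,0,0,0,0,0]]' 8;python3 -m pendant '[[1,0,0,0,0,0,0],[1,0,0,0,0,0,0],[1,0,0,0,0,0,0],[1,0,0,0,0,0,0]]' 5.5; python3 lean.py l1
```

```text
[505.  133.9 203.5] ft [-0.7  0.9 -3.3] tq [ 0.1 -0.2  0. ] q [-0.8  0.1  0.5  1.8 -0.   1.2  1.4]
rows: tool z -40.., cols: tool x -60..
  0   0   0   0   0   0   0   0   0   2 588   0   0   0   0   0   0   0   0
  0   0   0   0 1028 692  11 1412  22   0 396   0   0   0  14 1883 910   0   0
  0   0   0   0   0   0   0 326 219   0 817 1604 1712 1816 2052 449 355   0   0
  0   0   0   0   0   0   0   0   0   0   0   0   0   0   0   0   0   0   0
  0   0   0   0   0   0   0   0   0   0   0   0   0   0   0   0   0   0   0
  0   0   0   0   0   0   0   0   0   0   0   0   0   0   0   0   0   0   0
  0   0   0   0   0   0   0   0   0   0   0   0   0   0   0   0   0   0   0
  0   0   0   0   0   0   0   0   0   0   0   0   0   0   0   0   0   0   0
  0   0   0   0   0   0   0   0   0   0   0   0   0   0   0   0   0   0   0
  0   0   0   0   0   0   0   0   0   0   0   0   0   0   0   0   0   0   0
  0   0   0   0   0   0   0   0   0   0   0   0   0   0   0   0   0   0   0
  0   0   0   0   0   0   0   0   0   0   0   0   0   0   0   0   0   0   0
  0   0   0   0   0   0   0   0   0   0   0
[... 1459 characters left out ...]
   0   0   0   0
  0   0   0   0   0   0   0 479 720 243   0   0   0   0   0   0   0   0   0
  0   0   0   0   0   0   0   0   0   0   0   0   0   0   0   0   0   0   0
  0   0   0   0   0   0   0   0   0   0   0   0   0   0   0   0   0   0   0
  0   0   0   0   0   0   0   0   0   0   0   0   0   0   0   0   0   0   0
  0   0   0   0   0   0   0   0   0   0   0   0   0   0   0   0   0   0   0
  0   0   0   0   0   0   0   0   0   0   0   0   0   0   0   0   0   0   0
  0   0   0   0   0   0   0   0   0   0   0   0   0   0   0   0   0   0   0
  0   0   0   0   0   0   0   0   0   0   0   0   0   0   0   0   0   0   0
  0   0   0   0   0   0   0   0   0   0   0   0   0   0   0   0   0   0   0
```

It swung down and seems slightly past plumb. Easing more to let it settle, then measuring.

```bash
cat >> lean.py <<'E'
h=X[(X[:,2]<0)&(X[:,2]>-36)&(abs(X[:,1])<12)]
# robust line on head's top face
best=None
for a in np.arange(-25,60,.25):
    t=np.deg2rad(a);d=-np.sin(t)*h[:,0]-np.cos(t)*h[:,2]
    n=(abs(d-24)<1.5).sum()
    if best is None or n>best[0]: best=(n,a)
print('lean deg (+: foot towards tool +x)',best)
E
sed -i '/^H,xe/d;/^print(.rows/d' lean.py
python3 -m pendant '[[1,0,0,0,0,0,0],[1,0,0,0,0,0,0],[1,0,0,0,0,0,0],[1,0,0,0,0,0,0]]' 4.5; python3 lean.py l2; python3 -m pendant '[[1,0,0,0,0,0,0],[1,0,0,0,0,0,0],[1,0,0,0,0,0,0],[1,0,0,0,0,0,0],[1,0,0,0,0,0,0],[1,0,0,0,0,0,0]]' 3.5; python3 lean.py l3
```

```text
time_s: 8.55
tool_pos: [505.3, 134.1, 204.1]
orientation: [-0.0, -0.093, 0.996, -0.0]
ft_force: [-1.5, 0.6, -4.1]
finger_gap: 0.532
[505.3 134.1 204.1] ft [-1.5  0.6 -4.1] tq [ 0.   0.1 -0. ] q [-0.8  0.1  0.5  1.8 -0.   1.2  1.4]
lean deg (+: foot towards tool +x) (np.int64(1244), np.float64(-25.0))
time_s: 9.35
tool_pos: [505.3, 134.1, 204.1]
orientation: [0.0, -0.093, 0.996, -0.0]
ft_force: [0.2, 0.9, -3.8]
finger_gap: 0.527
[505.3 134.1 204.1] ft [ 0.2  0.9 -3.8] tq [ 0.1  0.  -0. ] q [-0.8  0.1  0.5  1.8 -0.   1.2  1.4]
lean deg (+: foot towards tool +x) (np.int64(1223), np.float64(-25.0))
```

```bash
python3 - <<'E'
import numpy as np
np.set_printoptions(precision=1,suppress=True)
for f in('l1','l3'):
    X=np.load(f'pics/{f}.npy');print(f)
    for k in range(-30,60,5):
        m=(X[:,0]>=k)&(X[:,0]<k+5)
        if m.sum()>5: print(k,m.sum(),np.percentile(X[m,2],[2,20,50,80,98]))
E
```

```text
l1
-20 13 [-23.8 -23.7 -23.7 -23.4 -23.1]
-15 638 [-25.3 -24.7 -24.2 -23.6 -22.7]
-10 698 [-24.4 -23.5 -23.  -22.3 -21.4]
-5 79 [-23.4 -22.9 -22.5 -22.  -21.7]
5 262 [-19.5 -18.8 -18.3 -17.9 -16.9]
10 854 [-18.9 -18.  -17.3 -16.1  41.9]
15 1120 [-17.5 -16.4 -15.4  41.8  43.3]
20 1178 [-16.1 -15.1 -14.   43.3  44.6]
25 1099 [-14.6 -13.5 -11.9  44.6  46. ]
30 243 [44.7 45.5 46.2 47.1 48.4]
l3
-20 366 [-22.6 -21.9 -21.5 -20.9 -20.3]
-15 608 [-22.4 -21.6 -21.  -20.5 -19.9]
-10 542 [-21.7 -21.  -20.5 -20.  -19.3]
5 282 [-19.2 -18.5 -18.  -17.5 -16.8]
10 658 [-19.  -18.2 -17.7 -17.  -16.4]
15 939 [-18.2 -17.4 -16.7  39.3  40.7]
20 1664 [-17.4 -16.3   1.3  39.4  41.1]
25 969 [-16.4 -14.8  -7.6  41.   42.1]
30 370 [40.3 41.1 41.7 42.2 43. ]
35 320 [41.  41.9 42.6 43.7 45.9]
```

View pics/l3.png

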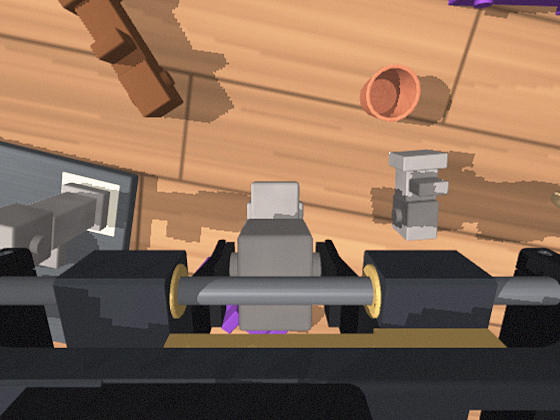

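View: the prop hangs between the fingers with the head up at (275,280) and the ledge pointing to the robot at (275,200). It leans about 7° with the foot away from the ledge side. I'll take the grip up again and measure the lean precisely, including any slip.

```bash
python3 -m pendant '[[1,0,0,0,0,0,0],[1,0,0,0,0,0,0],[1,0,0,0,0,0,0],[1,0,0,0,0,0,0]]' 45; cat > fit.py <<'E'
import numpy as np,sys
def fit(f):
    X=np.load(f'pics/{f}.npy');X=X[abs(X[:,1])<12]
    F=X[(X[:,2]<-8)&(X[:,2]>-36)&(X[:,0]<26)&(X[:,0]>-23)]
    # consensus over angle and offset
    best=(0,)
    for a in np.arange(-25,25.1,.25):
        t=np.deg2rad(a);d=-np.sin(t)*F[:,0]-np.cos(t)*F[:,2]
        H,e=np.histogram(d,np.arange(5,35,.5));S=H[:-2]+H[1:-1]+H[2:];i=S.argmax()
        if S[i]>best[0]:best=(S[i],a,e[i]+.75)
    n,a,o=best;t=np.deg2rad(a);d=-np.sin(t)*F[:,0]-np.cos(t)*F[:,2];G=F[abs(d-o)<2]
    p=np.polyfit(G[:,0],G[:,2],1);s=G[:,0]
    print(f,'lean %.2f deg (+ foot to tool +x), face offset %.1f, x %.1f..%.1f n %d'%(-np.rad2deg(np.arctan(p[0])),-p[1]*np.cos(np.arctan(p[0])),s.min(),s.max(),len(G)))
for f in sys.argv[1:]:fit(f)
E
python3 lean.py l4; python3 fit.py l1 l2 l3 l4; python3 -c "
import numpy as np
X=np.load('pics/l0.npy')
for k in range(-20,110,10):
    m=(X[:,0]>=k)&(X[:,0]<k+10)
    if m.sum()>5: print(k,m.sum(),np.percentile(X[m,2],[2,20,50,80,98]).round(1))"
```

```text
time_s: 9.9
tool_pos: [505.3, 134.1, 204.1]
orientation: [-0.0, -0.093, 0.996, -0.0]
ft_force: [0.1, 0.9, -3.2]
finger_gap: 0.516
[505.3 134.1 204.1] ft [ 0.1  0.9 -3.2] tq [ 0.   0.1 -0.1] q [-0.8  0.1  0.5  1.8 -0.   1.2  1.4]
lean deg (+: foot towards tool +x) (np.int64(1209), np.float64(-25.0))
l1 lean -15.30 deg (+ foot to tool +x), face offset 20.1, x -15.4..26.0 n 3432
l2 lean -12.55 deg (+ foot to tool +x), face offset 19.8, x -16.7..26.0 n 3453
l3 lean -7.88 deg (+ foot to tool +x), face offset 19.1, x -18.9..26.0 n 3451
l4 lean -7.91 deg (+ foot to tool +x), face offset 19.2, x -18.7..26.0 n 3450
-20 1028 [-23.8 -23.1 -22.6 -22.2 -21.6]
-10 692 [-23.7 -23.  -22.6 -22.1 -21.3]
0 11 [-21.6 -21.5 -21.3 -21.1 -21.1]
10 1738 [-23.2 -22.4 -21.8 -20.3 -14.4]
20 241 [-21.3 -17.3 -16.  -15.4 -14.7]
40 1801 [-39.8 -34.5 -22.1 -15.6 -14.6]
50 1604 [-16.7 -15.9 -15.4 -14.9 -14.1]
60 1712 [-16.5 -15.8 -15.2 -14.7 -14. ]
70 1816 [-16.4 -15.6 -15.1 -14.5 -13.8]
80 2066 [-19.3 -15.6 -14.9 -14.2 -13. ]
90 2332 [-22.  -21.2 -20.6 -20.  -19.1]
100 1265 [-21.9 -21.  -20.4 -19.8 -18.8]
```

The prop slid about 4 mm down in the pads during the swing. It leans 7–8° foot away from the ledge side; I'll take that out later by tilting the hand. Next, raise 80 mm and turn. Joint 7's range calls for the clockwise way.

```bash
python3 -m pendant '[[1,0,0,-0.08,0,0,0.05],[1,0,0,-0.1,0,0,0.1],[1,0,0,-0.1,0,0,0.1],[1,0,0,-0.1,0,0,0.1],[1,0,0,-0.1,0,0,0.1],[1,0,0,-0.1,0,0,0.1],[1,0,0,-0.1,0,0,0.1],[1,0,0,-0.1,0,0,0.1],[1,0,0,-0.1,0,0,0.1],[1,0,0,-0.1,0,0,0.1],[1,0,0,-0.1,0,0,0.1],[1,0,0,-0.1,0,0,0.1],[1,0,0,-0.1,0,0,0.1],[1,0,0,-0.1,0,0,0.1],[1,0,0,-0.1,0,0,0.1],[1,0,0,-0.1,0,0,0.1],[1,0,0,-0.08,0,0,0.1],[1,0,0,0,0,0,0.1],[1,0,0,0,0,0,0.05],[1,0,0,0,0,0,0]]' 45; python3 -c "
from plant import get_state
s=get_state();print(s['q'].round(2),s['orientation'].round(4))"
```

```text
time_s: 12.45
tool_pos: [505.2, 134.1, 287.0]
orientation: [-0.0, 0.969, 0.248, -0.0]
ft_force: [0.2, 0.3, -3.7]
finger_gap: 0.524
[-0.91  0.03  0.58  1.7  -0.02  1.42 -1.39] [-0.      0.9688  0.2479 -0.    ]
```

```bash
python3 -m pendant '[[1,0,0,0,0,0,0.09],[1,0,0,0,0,0,0.09],[1,0,0,0,0,0,0.09],[1,0,0,0,0,0,0.09],[1,0.07,0.1,0,0,0,0],[1,0.07,0.2,0,0,0,0],[1,0.07,0.3,0,0,0,0],[1,0.07,0.4,0,0,0,0],[1,0.07,0.5,0,0,0,0],[1,0.07,0.5,0,0,0,0],[1,0.07,0.5,0,0,0,0],[1,0.07,0.5,0,0,0,0],[1,0.07,0.5,0,0,0,0],[1,0.07,0.5,0,0,0,0],[1,0.07,0.5,0,0,0,0],[1,0.07,0.5,0,0,0,0]]' 45; python3 -m pendant '[[1,0.07,0.5,0,0,0,0],[1,0.07,0.5,0,0,0,0],[1,0.07,0.5,0,0,0,0],[1,0.07,0.5,0,0,0,0],[1,0.07,0.5,0,0,0,0],[1,0.07,0.4,0,0,0,0],[1,0.07,0.3,0,0,0,0],[1,0.07,0.2,0,0,0,0],[1,0.07,0.1,0,0,0,0],[1,0,0,0,0,0,0],[1,0,0,0,0,0,0]]' 45; python3 lean.py m1 100; python3 fit.py m1; python3 look.py top t2
```

```text
time_s: 14.45
tool_pos: [530.5, -120.5, 287.2]
orientation: [-0.0, 0.999, -0.033, 0.0]
ft_force: [-0.1, -0.3, -3.1]
finger_gap: 0.52
time_s: 15.82
tool_pos: [551.2, -294.2, 287.0]
orientation: [-0.0, 0.999, -0.032, -0.0]
ft_force: [0.2, 0.2, -3.3]
finger_gap: 0.519
[ 551.2 -294.2  287. ] ft [ 0.2  0.2 -3.3] tq [-0.   0.2 -0. ] q [-0.3  0.3  0.9  1.5 -0.3  1.5 -1. ]
lean deg (+: foot towards tool +x) (np.int64(1236), np.float64(-25.0))
m1 lean -7.84 deg (+ foot to tool +x), face offset 19.1, x -18.3..26.0 n 3361
[ 551.2 -294.1  287.1] [-0.  1. -0.  0.] [ 0.4 -0.7 -4. ] [ 0.   0.2 -0. ] [-0.3  0.3  0.9  1.5 -0.3  1.5 -1. ]
```

View pics/m1.png

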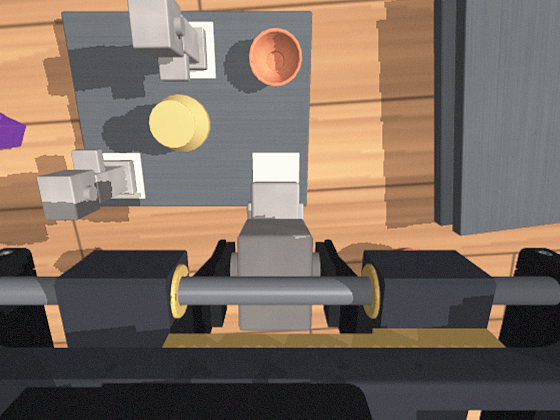

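The wrist view shows the pale patch at (276,167), just ahead of the hanging prop's ledge, and the ledge facing the shelf's far edge. I'll tilt the hand 7.4° to make the prop plumb, then check the head face against the shelf plane in the same image, which cancels any camera tilt.

```bash
python3 -m pendant '[[1,0,0,0,0,0.02,0],[1,0,0,0,0,0.04,0],[1,0,0,0,0,0.022,0],[1,0,0,0,0,0,0],[1,0,0,0,0,0,0],[1,0,0,0,0,0,0]]' 45; cat > rel.py <<'E'
from h import *
from plant import get_state,camera
import sys
np.set_printoptions(precision=2,suppress=True)
s=get_state();tp=s['tool_pos'];print(tp,s['orientation'].round(4))
c=camera('wrist');pickle.dump(c,open('pics/'+sys.argv[1]+'.pkl','wb'));cv2.imwrite('pics/'+sys.argv[1]+'.png',c['color'][:,:,::-1])
W=world(c).reshape(-1,3);I=c['color'].reshape(-1,3).astype(int);ok=(c['depth']>0).ravel()
def plane(X):
    for _ in range(3):
        A=np.c_[X[:,:2],np.ones(len(X))];p=np.linalg.lstsq(A,X[:,2],rcond=None)[0];r=X[:,2]-A@p;X=X[abs(r)<2.5]
    n=np.array([-p[0],-p[1],1]);return n/np.linalg.norm(n),X.mean(0),len(X)
S=W[ok&(W[:,2]>10)&(W[:,2]<32)&(W[:,0]>530)&(W[:,0]<755)&(W[:,1]>-340)&(W[:,1]<-50)]
print('shelf n,c',*plane(S))
G=W[ok&(W[:,2]>tp[2]+27)&(W[:,2]<tp[2]+60)&(abs(W[:,0]-tp[0])<32)&(abs(W[:,1]-tp[1])<16)]
z=np.median(G[:,2]);G=G[abs(G[:,2]-z)<6]
n,m,k=plane(G);print('face n,c',n,m,k,'x',np.percentile(G[:,0],[.5,99.5]),'y',np.percentile(G[:,1],[1,99]))
B=(W[:,2]>tp[2]-30)&ok&(abs(W[:,0]-tp[0]-43)<20)&(abs(W[:,1]-tp[1])<25)&(W[:,2]<tp[2]+8);L=W[B]
print('ledge top n,c',plane(L),'x',np.percentile(L[:,0],[1,99]),'y',np.percentile(L[:,1],[1,99]))
r=cv2.minAreaRect(L[:,:2].astype(np.float32));print('ledge rect',r)
P=W[ok&(I.min(1)>170)&(abs(W[:,2]-21)<8)&(abs(W[:,0]-552)<50)&(abs(W[:,1]+295)<50)]
print('patch',len(P),cv2.minAreaRect(P[:,:2].astype(np.float32)))
E
python3 rel.py r1
```

```text
time_s: 16.68
tool_pos: [551.3, -294.6, 286.9]
orientation: [0.002, 0.997, -0.032, 0.064]
ft_force: [-0.1, 0.6, -4.0]
finger_gap: 0.522
[ 551.29 -294.62  286.95] [ 0.    1.   -0.03  0.06]
shelf n,c [-0.  0.  1.] [ 645.18 -189.77   19.5 ] 24159
face n,c [0.01 0.   1.  ] [ 554.03 -294.53  324.74] 4705 x [528.44 574.41] y [-310.16 -279.01]
ledge top n,c (array([ 0.02, -0.01,  1.  ]), array([ 583.76, -296.12,  268.45]), 1449) x [574.45 593.4 ] y [-310.87 -281.71]
ledge rect ((583.3880615234375, -296.05853271484375), (29.892620086669922, 19.787647247314453), 86.87020111083984)
patch 231 ((580.4786376953125, -297.8788757324219), (64.35441589355469, 9.82669734954834), 82.404296875)
```

The head face is within about 0.5° of the shelf plane and the yaw matches. Lowering straight down to about 10 mm above the patch, with +2 mm towards the far edge.

```bash
python3 -m pendant '[[1,0,0.01,0,0,0.005,0],[1,-0.018,0,0.15,0,0,0],[1,-0.035,0,0.3,0,0,0],[1,-0.047,0,0.4,0,0,0],[1,-0.047,0,0.4,0,0,0],[1,-0.047,0,0.4,0,0,0],[1,-0.047,0,0.4,0,0,0],[1,-0.047,0,0.4,0,0,0],[1,-0.047,0,0.4,0,0,0],[1,-0.035,0,0.3,0,0,0],[1,-0.015,0,0.13,0,0,0],[1,0,0,0,0,0,0],[1,0,0,0,0,0,0],[1,0,0,0,0,0,0]]' 45; python3 rel.py r2; python3 look.py scene s2; python3 look.py top t3; python3 - <<'E'
import cv2,numpy as np
a=cv2.imread('pics/s2.png')[190:370,150:350];b=cv2.imread('pics/t3.png')[100:220,265:400]
o=np.zeros((540,800,3),np.uint8);o[:360,:400]=cv2.resize(a,(400,360),interpolation=2);o[:355,400:]=cv2.resize(b,(400,355),interpolation=2)
cv2.imwrite('pics/z2.png',o[:360])
E
```

```text
time_s: 18.48
tool_pos: [554.6, -295.7, 122.6]
orientation: [0.002, 0.997, -0.032, 0.069]
ft_force: [0.0, -0.8, -2.9]
finger_gap: 0.52
[ 554.64 -295.71  122.65] [ 0.    1.   -0.03  0.07]
shelf n,c [-0.  0.  1.] [ 637.86 -199.47   19.48] 51278
face n,c [0. 0. 1.] [ 556.91 -295.6   160.47] 4683 x [531.4  577.37] y [-311.18 -280.12]
ledge top n,c (array([ 0.02, -0.  ,  1.  ]), array([ 587.13, -297.24,  104.42]), 1461) x [577.83 596.93] y [-311.95 -282.85]
ledge rect ((586.7501831054688, -297.3816223144531), (29.454832077026367, 19.668476104736328), 86.64291381835938)
patch 605 ((565.0543823242188, -295.95745849609375), (64.93795013427734, 36.146793365478516), 86.31568145751953)
[ 554.6 -295.6  122.6] [ 0.   1.  -0.   0.1] [ 0.   0.1 -3.9] [-0.1  0.4 -0. ] [-0.2  0.4  0.9  1.8 -0.4  1.  -0.9]
[ 554.5 -295.6  122.5] [ 0.   1.  -0.   0.1] [-0.1  0.5 -4.4] [-0.   0.4  0. ] [-0.2  0.4  0.9  1.8 -0.4  1.  -0.9]
```

View pics/z2.png

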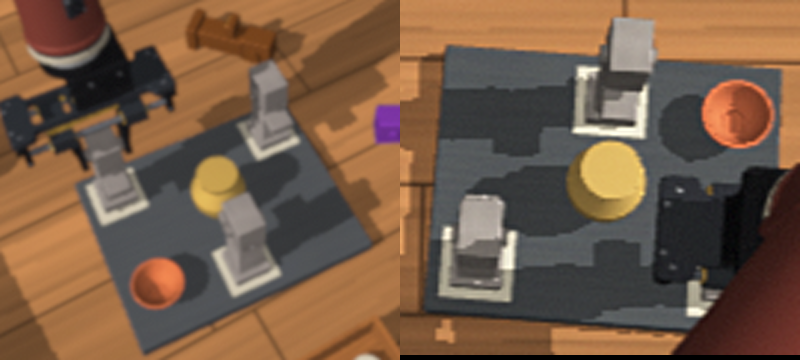

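The scene crop (left) shows the prop hanging upright just above the patch at (118,195), its ledge towards the far prop. The relative wrist measurement puts its centre about 2.7 mm too far in x. I'll correct that and come to about 2 mm above.

```bash
python3 -m pendant '[[1,-0.054,-0.014,-0.007,0,0,0],[1,-0.012,0,0.09,0,0,0],[1,-0.012,0,0.087,0,0,0],[1,0,0,0,0,0,0],[1,0,0,0,0,0,0],[1,0,0,0,0,0,0],[1,0,0,0,0,0,0]]' 45; python3 rel.py r3
```

```text
time_s: 19.5
tool_pos: [551.6, -294.7, 113.1]
orientation: [0.002, 0.997, -0.032, 0.068]
ft_force: [0.4, -0.9, -4.2]
finger_gap: 0.519
[ 551.64 -294.71  113.13] [ 0.    1.   -0.03  0.07]
shelf n,c [-0.  0.  1.] [ 633.41 -204.63   19.49] 52181
face n,c [0.01 0.   1.  ] [ 554.05 -294.58  150.95] 4681 x [528.49 574.45] y [-310.22 -279.1 ]
ledge top n,c (array([ 0.02, -0.  ,  1.  ]), array([ 584.16, -296.2 ,   94.9 ]), 1457) x [574.91 593.94] y [-310.97 -281.81]
ledge rect ((583.7394409179688, -296.3698425292969), (29.43553924560547, 19.77849578857422), 86.70304870605469)
patch 784 ((562.4859008789062, -295.8005676269531), (64.15412139892578, 41.35770034790039), 87.11367797851562)
```

Centred to about 0.5 mm with roughly a 1.5 mm gap. Lowering to touch.

```bash
python3 -m pendant '[[1,-0.0015,0,0.012,0,0,0],[1,-0.0015,0,0.012,0,0,0],[1,0,0,0,0,0,0],[1,0,0,0,0,0,0]]' 45;python3 -m pendant '[[1,-0.0015,0,0.01,0,0,0],[1,0,0,0,0,0,0],[1,0,0,0,0,0,0]]' 45
```

```text
time_s: 20.05
tool_pos: [551.6, -294.7, 111.8]
orientation: [0.002, 0.997, -0.032, 0.068]
ft_force: [0.1, 0.1, -3.8]
finger_gap: 0.523
time_s: 20.42
tool_pos: [551.7, -294.7, 111.5]
orientation: [0.002, 0.997, -0.032, 0.068]
ft_force: [-0.6, 1.6, 0.7]
finger_gap: 0.525
```

Contact: the weight has come off the wrist. Easing the grip so the foot can seat, then opening.

```bash
python3 -m pendant '[[1,0,0,0,0,0,0],[1,0,0,0,0,0,0],[1,0,0,0,0,0,0]]' 12;python3 -m pendant '[[1,0,0,0,0,0,0],[1,0,0,0,0,0,0],[1,0,0,0,0,0,0],[1,0,0,0,0,0,0]]' 3; python3 -m pendant '[[0,0,0,0,0,0,0],[-0.3,0,0,0,0,0,0],[-1,0,0,0,0,0,0],[-1,0,0,0,0,0,0],[-1,0,0,0,0,0,0],[-1,0,0,0,0,0,0],[-1,0,0,0,0,0,0],[-1,0,0,0,0,0,0]]'; python3 rel.py r4
```

```text
time_s: 20.8
tool_pos: [551.7, -294.7, 111.5]
orientation: [0.002, 0.997, -0.032, 0.068]
ft_force: [0.1, 1.0, 2.9]
finger_gap: 0.527
time_s: 21.3
tool_pos: [551.7, -294.8, 111.5]
orientation: [0.002, 0.997, -0.032, 0.068]
ft_force: [-0.4, 0.9, 4.4]
finger_gap: 0.527
time_s: 22.3
tool_pos: [551.6, -294.6, 111.3]
orientation: [0.002, 0.997, -0.032, 0.068]
ft_force: [0.8, -0.3, 0.5]
finger_gap: 0.996
[ 551.61 -294.65  111.32] [ 0.    1.   -0.03  0.07]
shelf n,c [-0.  0.  1.] [ 633.16 -206.99   19.48] 52148
face n,c [0. 0. 1.] [ 553.51 -294.52  149.34] 4733 x [527.99 574.22] y [-310.21 -278.97]
ledge top n,c (array([ 0.02, -0.  ,  1.  ]), array([ 584.12, -296.2 ,   93.33]), 1465) x [574.79 593.85] y [-310.93 -281.83]
ledge rect ((583.6503295898438, -296.3337097167969), (29.482738494873047, 19.711658477783203), 86.61738586425781)
patch 714 ((562.5795288085938, -295.78057861328125), (64.06539154052734, 40.45158386230469), 86.3693618774414)
```

It stands: face level, centre about (551.1,-294.6). Retreating along the fingers, then up and back out of the cameras' view of the shelf.

```bash
python3 -m pendant '[[-1,0,0,-0.1,0,0,0],[-1,0,0,-0.3,0,0,0],[-1,0,0,-0.6,0,0,0],[-1,0,0,-0.8,0,0,0],[-1,0,0,-0.8,0,0,0],[-1,0,0,-0.8,0,0,0],[-1,0,0,-0.6,0,0,0],[-1,-0.6,0.3,0,0,0,0],[-1,-0.8,0.4,0,0,0,0],[-1,-0.8,0.4,0,0,0,0],[-1,0,0.8,0,0,0,0],[-1,0,0.8,0,0,0,0],[-1,0,0.8,0,0,0,0],[-1,0,0.8,0,0,0,0],[-1,0,0,0,0,0,0],[-1,0,0,0,0,0,0]]'; python3 look.py scene s3; python3 look.py top t4; python3 - <<'E'
from h import *
a=cv2.imread('pics/s3.png')[190:370,150:350];b=cv2.imread('pics/t4.png')[100:220,265:400]
o=np.zeros((360,800,3),np.uint8);o[:360,:400]=cv2.resize(a,(400,360),interpolation=2);o[:355,400:]=cv2.resize(b,(400,355),interpolation=2)
cv2.imwrite('pics/z3.png',o)
W=world(pickle.load(open('pics/t4.pkl','rb')));W0=world(pickle.load(open('top0.pkl','rb')))
def top(W,x,y,z0,z1,r=45):
    m=(abs(W[...,0]-x)<r)&(abs(W[...,1]-y)<r)&(W[...,2]>z0)&(W[...,2]<z1);X=W[m];q=cv2.minAreaRect(X[:,:2].astype(np.float32));return np.round([*q[0],*q[1],q[2],len(X),np.median(X[:,2])],1)
print('placed head',top(W,552,-295,140,165));print('standing head',top(W,571,-75,140,165));print('standing expected',571.2-.0,-75)
for n,x,y,z0,z1 in(('pot',619,-185,85,110),('dish',704,-308,35,60),('short',482,292,12,90),('cup',384,237,12,60),('bowl',386,-491,20,60)):
    print(n,top(W0,x,y,z0,z1,70),top(W,x,y,z0,z1,70))
E
```

```text
time_s: 24.35
tool_pos: [401.4, -500.4, 295.1]
orientation: [0.002, 0.997, -0.033, 0.068]
ft_force: [0.0, -0.4, -0.6]
finger_gap: 1.0
[ 401.4 -500.4  295.1] [ 0.   1.  -0.   0.1] [ 0.  -0.4 -0.6] [-0.   0.3  0. ] [ 0.   0.4  1.1  1.5 -0.5  1.4 -0.5]
[ 402.  -499.7  295.1] [ 0.   1.  -0.   0.1] [ 0.6 -0.  -0.2] [-0.   0.3 -0.1] [ 0.   0.4  1.1  1.5 -0.5  1.4 -0.5]
placed head [ 551.5 -293.1   33.5   46.3   87.6  314.   150.7]
standing head [565.3 -74.9  33.7  47.1  86.2 295.  150.8]
standing expected 571.2 -75
pot [ 647.3 -184.3   83.    47.4    0.   405.    98.3] [ 647.3 -184.    48.1   83.    89.6  401.    98.5]
dish [ 698.9 -302.8   61.5   62.2   30.2  260.    45.1] [ 698.5 -303.3   60.8   61.8   87.9  261.    44.9]
short [481.8 292.4  94.9  47.2  16.3 693.   45.2] [482.1 292.   95.1  45.8  16.2 694.   45.6]
cup [411.  254.8 124.3  50.8  44.5 410.   43.4] [411.3 255.1 125.3  51.1  44.7 412.   43.4]
bowl [ 384.8 -475.7  106.7  108.1   25.9  825.    35.5] [ 385.5 -476.3  107.6  107.8   83.6  829.    35.8]
```

View pics/z3.png

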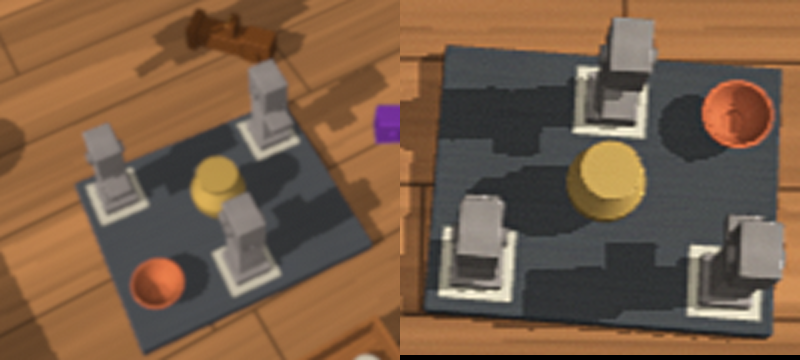

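The placed prop stands on the patch with its ledge towards the far prop, matching the other front prop. Nothing else has moved. Handing in.

```bash
python3 -c "
from plant import close_job;print(close_job())"
```

```text
the job is handed in; nothing more can be done
None
```

The long prop now stands upright on the bare patch with its ledge facing the shelf's far edge, and the job is handed in at about 24.5 s. I lifted it level by its bosses, let the foot swing down by easing the grip, took the grip up again, turned and carried it over, lowered it until it touched, and let go.

**Last checks:**
- **Upright and square:** the head face is level within about 0.5°. Yaw is within about 0.5° of the shelf by the wrist camera; the coarser top view gave about 1.3° off.
- **Centred:** about 0.5 mm off the patch centre by the wrist camera, about 1.5 mm by the top view.
- **Left alone:** the short prop, pot, dish, cup and bowl are unmoved within about 1 mm. The gripper is open and touching nothing.

**What disagreed or went wrong:**
- **Head direction:** the text said the head lay towards the robot, but the images showed it pointing away. I went by the images, so the prop needed a turn of about 194° to bring the ledge round.
- **Slip and lean:** during the swing the prop slid about 4 mm down in the pads and settled about 8° past plumb. I took that out by tilting the hand before lowering it.

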